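# Stock the seasoning tub with the closed containers

## Task

Stock the purple tub with the four closed seasoning containers, each standing upright on the floor of the holder of its own shape: the sauce bottle in the small round cup, the lidded jar in the wide round cup, the lidded square tin in the square bin and the flat tin in the oblong bin. The open jar and the open square tin are empties for washing up: leave them standing where they are.

Things in the scene. Friction and masses are not known exactly. Their poses are not given: they have to be found in the camera images.
- bottle: Small amber sauce bottle with a black cap, round: 44 mm diameter up to 88 mm height, shoulder up to 101 mm, cap 28 mm diameter, 120 mm tall in all; about 0.2 kg. Best gripped round its body at about 75 mm height. Origin: centre of its underside; z up along its axis.
- jar: White ceramic jar closed by a flat pale wooden lid, a plain cylinder 64 mm in diameter and 85 mm tall with its lid (the top 13 mm); lid fixed on; about 0.3 kg. Origin: centre of its underside; z up along its axis.
- square_tin: Bare metal tin of square section closed by a flat metal lid, 50 x 50 mm, 95 mm tall with its lid (the top 15 mm); lid fixed on; about 0.2 kg. Origin: centre of its underside; z up along its axis. x and y square to its sides.
- flat_tin: Bare metal tin of oblong section closed by a flat metal lid, 66 mm along its x by 28 mm along its y, 100 mm tall with its lid (the top 15 mm); lid fixed on; about 0.2 kg. Origin: centre of its underside; z up along its axis.
- open_jar: Look-alike that stays: the same white ceramic jar without a lid, open and empty, 64 mm diameter, 72 mm tall. Loose. Origin: centre of its underside; z up along its axis.
- open_tin: Look-alike that stays: the same square metal tin without a lid, open and empty, 50 x 50 mm, 80 mm tall. Loose. Origin: centre of its underside; z up along its axis.
- holder_small_round: Holder for the bottle: the smaller round cup, 72 mm outer, 64 mm inner diameter. White, fixed with the other holders in a low purple tub (226 mm square, rim 45 mm above the table), two by two at 104 mm spacing in any arrangement. Walls 4 mm thick, 35 mm high; inner floor 4 mm above its origin. Origin: centre of its underside, 4 mm above the table; z up.
- holder_wide_round: Holder for the jar: the wider round cup, 92 mm outer, 84 mm inner diameter. White, fixed with the other holders in a low purple tub (226 mm square, rim 45 mm above the table), two by two at 104 mm spacing in any arrangement. Walls 4 mm thick, 35 mm high; inner floor 4 mm above its origin. Origin: centre of its underside, 4 mm above the table; z up.
- holder_square: Holder for the square tin: a square bin, 78 mm outside, 70 mm inside. x and y square to its walls. White, fixed with the other holders in a low purple tub (226 mm square, rim 45 mm above the table), two by two at 104 mm spacing in any arrangement. Walls 4 mm thick, 35 mm high; inner floor 4 mm above its origin. Origin: centre of its underside, 4 mm above the table; z up.
- holder_oblong: Holder for the flat tin: an oblong bin, 94 mm along its x by 56 mm along its y outside, 86 x 48 mm inside. White, fixed with the other holders in a low purple tub (226 mm square, rim 45 mm above the table), two by two at 104 mm spacing in any arrangement. Walls 4 mm thick, 35 mm high; inner floor 4 mm above its origin. Origin: centre of its underside, 4 mm above the table; z up.
Not all that is in view belongs to the job. Leave any green or orange look-alike of the flat_tin alone.

How it is judged:
By the outcome, as a careful person would: the job done as asked, in the order asked, and still so for the second after the job is handed in, with the robot touching nothing.
It also fails if it takes over 109 s, if anything falls off the work surface, if the arm or the gripper's body presses on something with over 40 N, if the wrist force passes 120 N, or if a joint passes its speed limit or range.

## Robot

A 6-joint arm with a two-finger parallel gripper is mounted at the origin on the work surface. World frame = base frame: x ahead of the robot, y to its left, z up, the work surface at z = 0. Lengths are in mm, angles in rad, forces in N, time in s.
With the tool pointing down it reaches from about 275 to 750 mm from the base axis. Payload 10.2 kg.
Tool frame: the origin (TCP) lies between the finger pads; the fingertips stand 14 mm ahead of it and the grasp point (between the pads) lies 5 mm behind it (tip_reach is the distance from the TCP to the fingertips, in mm); z points along the fingers, y is the line along which they close (so a half turn about z gives the same grasp; the last joint's range is limited). The gripper opens to 85 mm and grips with 20 to 120 N. Pads are 22 mm wide; open, the fingers measure 114 mm over their backs; the gripper's body (76 mm by 85 mm) begins 54 mm behind the grasp point. The pads swing forward as they close: fully open they stand 13 mm farther back than shut.
Start: joints at [-1.419, 0.313, 1.498, -0, 1.331, -0.223], TCP at [192.183, -488.566, 245.294] pointing down, gripper open.
Joint ranges: [-2.94, 2.94], [-0.97, 2.17], [0.19, 2.56], [-1.23, 4.37], [0.02, 3.11], [-2.88, 2.88]. Speed limits (rad/s): [2.39, 2.39, 3.01, 3.14, 3.14, 3.14].

## Interface

Orientations are given as a unit quaternion [w, x, y, z].
In Python, from rig import * gives the robot as it stands.
- The arm moves only by the tool arm_command, never from a script. Its argument "steps" is a list that holds one entry, the list of rows, each a list of 7 numbers: the opening, from 0 (shut) to 1 (fully open), then the shift along the tool's x, y, z each as a share of 0.05 m, from -1 to 1, then the turn, a rotation vector about the tool's x, y, z each as a share of 0.15 rad, from -1 to 1. A call has 1 to 8 rows; each row shifts and turns the commanded pose from where the row before left it, along the tool's axes as they then stand; what a row does not reach is not made up. A row lasts 1/8 s, in which the tool goes at most 62.5 mm and 10.7 degrees, less where a joint would pass 70% of its speed; a pose out of reach is approached as far as the arm can. A call with a number of a shift or a turn outside -1 to 1 is refused whole. A call with a gripper value outside its range is refused whole. The fingers move at their own pace and stop on an object; "squeeze" is the grip in N (left out, the last holds). Time passes only in rows, so rows that do not move let the fingers close. It gives the time, the measured TCP pose, the force, the opening and the grip force at its end, in the units of the state.
- sense(): the state, without advancing time (a new reading comes with each control period).
- capture(name): name is "side" or "top" or "wrist"; returns the picture (420x560x3 uint8, red, green, blue); there is no depth.
- get_calibration(name): a dict with "intrinsics" (3x3 intrinsics, pixels), "rvec" (rotation vector, rad) and "tvec" (3), from world to camera coordinates, as OpenCV has them; the wrist camera has in their place "T_tool_cam" (4x4, takes a point from camera to tool coordinates, whose origin is the TCP and whose axes are the flange's). Camera axes: x right, y down, z forward; pixel columns grow to the right and rows downward; lengths in mm; the calibration is good to about 2 mm. A picture is of the moment at which its call begins: read the wrist's pose just before it. get_calibration takes no time and is no camera call.
- finish_job(): hands the job in; it is judged then, once.
The state is a dict: "time_s": time; "joints": joint angles; "dq": joint speeds; "tau": joint torques, N m; "eef_pos": TCP position; "ee_rot": TCP orientation; "force": force on the tool from outside, world axes, zero at the start; "wrist_torque": the same for the moment, N m; "grip_width": opening from 0.0 (shut) to 1.0 (fully open); "grip_force": force on a finger pad.
Only numpy, scipy, OpenCV 4.12 (cv2) and the standard library are available. Lean on these libraries where they do the work, as an engineer would, in place of code of your own. Each camera call takes 0.05 s, during which the arm holds its last target. There are 200 camera calls.

## Working session

There is one attempt and no reset: what is moved stays moved. The work goes in short steps, Python scripts to look and compute and a tool call to move; the robot and the scene stay as the last step left them, time stands still between calls to the robot, and variables do not carry over. Pictures are saved under pics/ and viewed, at most 14 in all, crops included, and the job is handed in when it is done.

Besides the shell and the picture viewer there is one more tool, called after "Call:" by a JSON object that holds its "api" and its "payload". arm_command: Moves the arm, as the interface text tells. Its arguments: {"type":"object","properties":{"steps":{"type":"array"},"squeeze":{"type":"number"}},"required":["steps"]}

```bash
mkdir -p pics
cat > h.py <<'E'
from rig import *
import numpy as np, cv2
from scipy.spatial.transform import Rotation as R
def save(n,im): cv2.imwrite('pics/'+n+'.png',im[:,:,::-1])
def ray(cam,uv):
    c=get_calibration(cam);K=np.array(c['intrinsics'],float)
    Rm=R.from_rotvec(np.array(c['rvec'],float).ravel()).as_matrix();t=np.array(c['tvec'],float).ravel()
    return -Rm.T@t, Rm.T@np.linalg.inv(K)@np.array([uv[0],uv[1],1.])
def onz(cam,uv,z):
    o,d=ray(cam,uv);return o+d*(z-o[2])/d[2]
def proj(cam,p):
    c=get_calibration(cam)
    return cv2.projectPoints(np.array(p,float).reshape(-1,1,3),np.array(c['rvec'],float),np.array(c['tvec'],float),np.array(c['intrinsics'],float),None)[0].reshape(-1,2)
E
python3 - <<'E'
from h import *
for n in('top','side'):
    save(n,capture(n)); print(n,ray(n,(280,210)))
print(get_calibration('wrist')); print(sense())
E
```

```text
top (array([408.82183491, -10.69727279, 987.22066842]), array([ 0.03089346,  0.02097427, -0.9993057 ]))
side (array([-161.99601084,  719.00735295,  805.17964608]), array([ 0.50130466, -0.57890868, -0.64314444]))
{'intrinsics': array([[367.70829685,   0.        , 278.87603168],
       [  0.        , 367.70829685, 206.80633494],
       [  0.        ,   0.        ,   1.        ]]), 'T_tool_cam': array([[-2.80354847e-04, -9.48449156e-01, -3.16929203e-01,
         8.10238913e+01],
       [ 9.99999915e-01, -3.61545683e-04,  1.97371760e-04,
        -6.36685258e-01],
       [-3.01781465e-04, -3.16929121e-01,  9.48449177e-01,
        -1.29018666e+02],
       [ 0.00000000e+00,  0.00000000e+00,  0.00000000e+00,
         1.00000000e+00]])}
{'time_s': 0.1, 'joints': array([-1.41938052e+00,  3.13379499e-01,  1.49832997e+00,  2.07101978e-05,
        1.33097755e+00, -2.23418604e-01]), 'dq': array([ 1.05603517e-04, -7.83574038e-04, -9.34869212e-04, -3.86755277e-04,
       -8.77363874e-05, -1.41574718e-03]), 'tau': array([ 1.95163644e-03, -4.12900507e+01, -2.60142678e+01, -2.61324876e-04,
        3.05982423e-03, -1.00144106e-06]), 'eef_pos': array([ 192.16595333, -488.35496974,  244.81145382]), 'ee_rot': array([-5.46470576e-04,  9.82489055e-01,  1.86319503e-01,  2.97461293e-05]), 'force': array([-0.25074356, -0.81341846, -0.04948992]), 'wrist_torque': array([-0.01443059,  0.01379139, -0.00069326]), 'grip_force': 0.0, 'grip_width': 0.9976893513473535}
```

View pics/top.png

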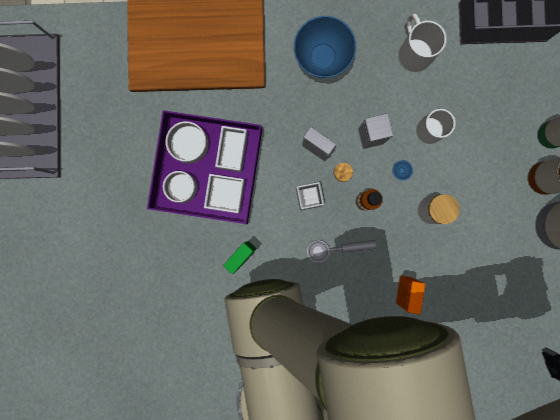

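View pics/side.png

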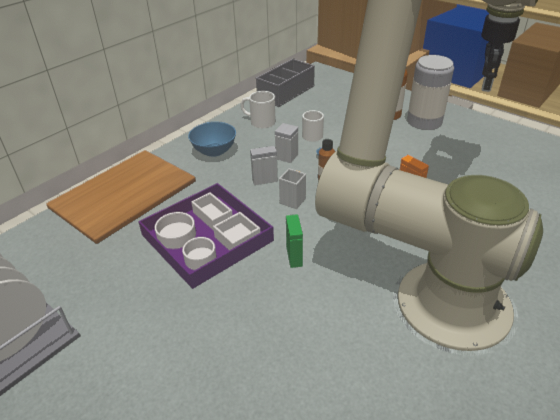

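The top view shows the bottle at (370,199), the lidded jar at (444,209), the square tin at (377,127) and the flat tin at (319,142). What could be mistaken:
- **Open jar:** (440,124)
- **Open tin:** (311,195)
- **Green look-alike:** (238,256)
- **Orange look-alike:** (411,294)
- **Clutter:** an orange item at (344,172), a blue disc at (402,170) and a ladle at (318,250)

The tub's holders are wide round (187,142), oblong (232,149), small round (180,187) and square (224,194). The side view agrees with this.

Run:
```python
from h import *
im=cv2.imread('pics/top.png')
c=cv2.resize(im[100:240,290:470],None,fx=4.4,fy=4.2,interpolation=cv2.INTER_CUBIC)
cv2.imwrite('pics/crop1.png',c[:600,:800])
h=cv2.cvtColor(im,cv2.COLOR_BGR2HSV)
print([ (n,h[v,u].tolist()) for n,(u,v) in dict(sq=(380,125),sqside=(372,140),flat=(319,138),flatside=(312,150),jar=(444,209),cap=(374,198),tab=(350,110),amber=(362,200),h1=(187,142)).items()])
# holders: white regions within the tub
m=cv2.inRange(h,(0,0,150),(180,60,255)); m[:,:140]=0;m[:,270:]=0;m[:105]=0;m[225:]=0
cs,_=cv2.findContours(m,cv2.RETR_EXTERNAL,cv2.CHAIN_APPROX_NONE)
for k in cs:
    if cv2.contourArea(k)<100: continue
    pts=np.array([onz('top',p,39)[:2] for p in k[:,0]],np.float32)
    print(cv2.minAreaRect(pts),cv2.minEnclosingCircle(pts))
m=cv2.inRange(h,(135,80,30),(155,255,255));m[:,270:]=0
k=max(cv2.findContours(m,cv2.RETR_EXTERNAL,cv2.CHAIN_APPROX_NONE)[0],key=cv2.contourArea)
print('tub',cv2.minAreaRect(np.array([onz('top',p,45)[:2] for p in k[:,0]],np.float32)))
```

```text
[('sq', [113, 14, 167]), ('sqside', [116, 14, 148]), ('flat', [120, 12, 171]), ('flatside', [150, 5, 56]), ('jar', [19, 140, 182]), ('cap', [120, 20, 38]), ('tab', [79, 23, 121]), ('amber', [13, 241, 88]), ('h1', [99, 9, 209])]
((479.72625732421875, 136.76504516601562), (78.6131820678711, 78.1989974975586), 79.95050048828125) ((479.67340087890625, 136.927001953125), 53.481788635253906)
((498.0141296386719, 238.62051391601562), (68.205322265625, 68.11090850830078), 88.99982452392578) ((497.8134460449219, 239.0290069580078), 35.698951721191406)
((582.248779296875, 118.46826934814453), (56.63901138305664, 93.8598403930664), 79.93341827392578) ((582.283203125, 118.9590072631836), 53.89754104614258)
((601.006591796875, 219.8802947998047), (88.99669647216797, 88.91419219970703), 88.48542022705078) ((600.0355224609375, 220.87786865234375), 45.53996658325195)
tub ((539.8082275390625, 176.61822509765625), (229.6818084716797, 225.8195343017578), 79.9259262084961)
```

View pics/crop1.png

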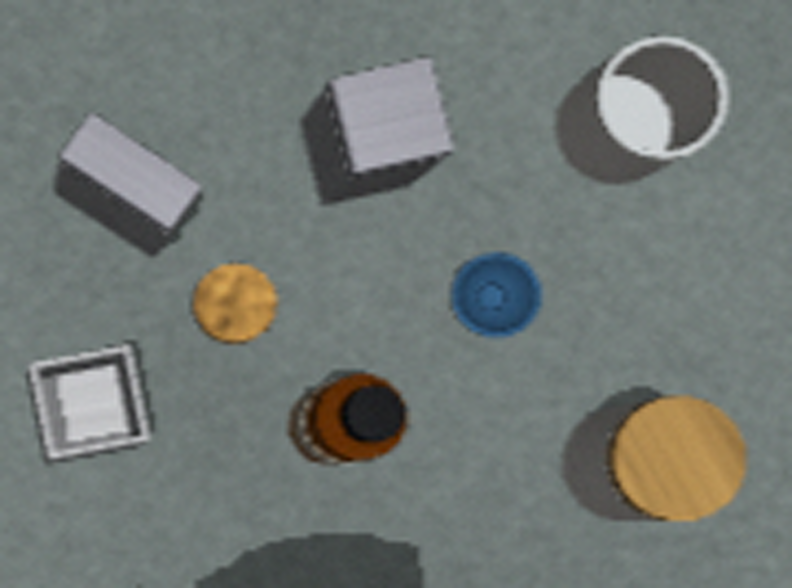

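The crop confirms the choice: the bottle has a black cap, the jar has a wooden lid, and both tins have flat lids. The open jar and open tin are visibly hollow.

```bash
cat >> h.py <<'E'
def blob(im,lo,hi,box):
    h=cv2.cvtColor(im,cv2.COLOR_RGB2HSV);m=cv2.inRange(h,lo,hi);k=np.zeros_like(m);u0,v0,u1,v1=box;k[v0:v1,u0:u1]=m[v0:v1,u0:u1]
    return max(cv2.findContours(k,cv2.RETR_EXTERNAL,cv2.CHAIN_APPROX_NONE)[0],key=cv2.contourArea)[:,0]
E
python3 - <<'E'
from h import *
im=cv2.imread('pics/top.png')[:,:,::-1].copy()
for n,lo,hi,box,z in [('cap',(0,0,0),(180,160,60),(364,188,385,206),120),('jar',(12,90,90),(28,255,255),(425,190,465,230),85),
 ('sq',(105,5,155),(140,40,255),(355,105,400,150),95),('flat',(105,5,155),(140,40,255),(300,120,340,162),100),
 ('opentin',(90,0,140),(150,40,255),(295,178,330,212),80),('openjar',(90,0,150),(150,40,255),(420,105,460,142),72),
 ('disc',(12,90,90),(28,255,255),(332,160,357,184),5),('blue',(95,120,50),(120,255,255),(390,158,415,182),20)]:
    k=blob(im,lo,hi,box); p=np.array([onz('top',q,z)[:2] for q in k],np.float32)
    r=cv2.minAreaRect(p); print(n,k.mean(0).round(1),np.round(r[0],1),np.round(r[1],1),round(r[2],1),np.round(cv2.minEnclosingCircle(p)[0],1),'side',proj('side',[*r[0],z]).round())
E
```

```text
cap [374.6 198.1] [ 455.5 -186.6] [26.5 24.6] 88.6 [ 455.5 -186.6] side [[327. 140.]]
jar [443.9 208.6] [ 431.6 -338.8] [61.1 61.7] 88.1 [ 431.2 -339.6] side [[366. 131.]]
sq [378.8 126.8] [ 607.6 -205.2] [47.4 46.6] 12.1 [ 607.1 -205.6] side [[286. 127.]]
flat [319.3 140.2] [581.5 -78.5] [62.6 25. ] 53.5 [581.3 -78.3] side [[263. 149.]]
opentin [309.8 195.2] [467.3 -56.5] [49.4 49.7] 9.9 [467.5 -56.8] side [[292. 175.]]
openjar [440.3 122.6] [ 617.2 -343.4] [62.4 61. ] 88.3 [ 617.8 -343.2] side [[313. 114.]]
disc [343.  171.9] [ 524.1 -138.7] [41.8 42. ] 88.4 [ 524.6 -138.8] side [[295. 176.]]
blue [402.4 169.9] [ 524.5 -272.5] [43.2 43.6] 88.2 [ 523.8 -272.2] side [[323. 150.]]
```

Call:
{"api": "arm_command", "payload": {"steps": [[[1,0.71,-0.37,0,0,0,0],[1,0.71,-0.37,0,0,0,0],[1,0.71,-0.37,0,0,0,0],[1,0.71,-0.37,0,0,0,0],[1,0.71,-0.37,0,0,0,0],[1,0.71,-0.37,0,0,0,0],[1,0.71,-0.37,0,0,0,0],[1,0.71,-0.37,0,0,0,0]]]}}

```text
time_s: 1.1
eef_pos: [402.9, -245.7, 245.1]
ee_rot: [-0.0, 0.982, 0.186, -0.0]
force: [-0.5, -0.8, 0.0]
grip_width: 1.003
grip_force: 0.0
```

```bash
cat > to.py <<'E'
import sys
from h import *
# shift to reach x y z with current yaw, in shares; and turn to yaw a (deg, mod 180) in shares
s=sense();x,y,z,a=map(float,sys.argv[1:5]);p=np.array(s['eef_pos']);w,*v=s['ee_rot']
M=R.from_quat([*v,w]).as_matrix();d=M.T@(np.array([x,y,z])-p)/50
cur=np.degrees(np.arctan2(M[1,0],M[0,0]));t=-((a-cur+90)%180-90)
print('t',round(s['time_s'],2),'pos',p.round(1),'yaw',round(cur,1),'tilt',M[:,2].round(3),'shift',d.round(2),'turn',round(np.radians(t)/.15,2),'j',np.round(s['joints'],2),'F',np.round(s['force'],1),'g',round(s['grip_width'],3),round(s['grip_force'],1))
E
python3 to.py 455.5 -186.6 70 21.5
```

```text
t 1.1 pos [ 402.9 -245.7  245.1] yaw 21.5 tilt [-0.  0. -1.] shift [ 1.41 -0.71  3.5 ] turn -0.0 j [-0.8   0.2   1.65 -0.    1.3   0.4 ] F [-0.5 -0.8  0. ] g 1.003 0.0
```

Call:
{"api": "arm_command", "payload": {"steps": [[[1,0.7,-0.36,0,0,0,0],[1,0.71,-0.35,0,0,0,0],[1,0,0,0.7,0,0,0],[1,0,0,0.8,0,0,0],[1,0,0,0.8,0,0,0],[1,0,0,0.7,0,0,0],[1,0,0,0.5,0,0,0],[1,0,0,0,0,0,0]]], "squeeze": 40}}

```text
time_s: 2.1
eef_pos: [454.0, -187.4, 68.9]
ee_rot: [-0.001, 0.982, 0.186, -0.001]
force: [-0.1, -0.2, -0.3]
grip_width: 0.996
grip_force: 0.0
```

Call:
{"api": "arm_command", "payload": {"steps": [[[0.2,0,0,0,0,0,0],[0.2,0,0,0,0,0,0],[0.2,0,0,0,0,0,0],[0.2,0,0,0,0,0,0],[0.2,0,0,0,0,0,0]]]}}

```text
time_s: 2.72
eef_pos: [455.3, -188.2, 71.4]
ee_rot: [0.001, 0.982, 0.186, 0.001]
force: [-0.8, 1.2, 4.7]
grip_width: 0.503
grip_force: 40.3
```

```bash
python3 to.py 455.5 -186.6 200 -10.1; python3 -c "
from h import *
save('w1',capture('wrist'))"
```

```text
t 2.73 pos [ 455.3 -188.2   71.4] yaw 21.5 tilt [ 0.001 -0.001 -1.   ] shift [ 0.02 -0.02 -2.57] turn 3.67 j [-0.63  0.46  1.79  0.    0.88  0.57] F [-0.8  1.2  4.7] g 0.503 40.3
```

View pics/w1.png

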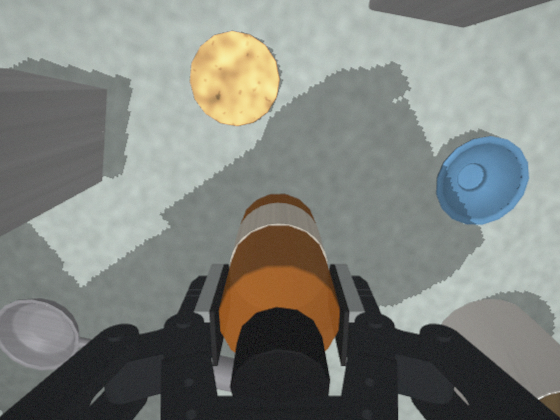

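The wrist view shows the amber bottle held squarely between the pads, around (280,300), with the cap upright.

Call:
{"api": "arm_command", "payload": {"steps": [[[0.2,0,0,-0.3,0,0,0],[0.2,0,0,-0.5,0,0,0],[0.2,0,0,-0.6,0,0,0.7],[0.2,0,0,-0.6,0,0,0.8],[0.2,0,0,-0.6,0,0,0.8],[0.2,0,0,0,0,0,0.8],[0.2,0,0,0,0,0,0.57],[0.2,0,0,0,0,0,0]]]}}

```text
time_s: 3.78
eef_pos: [454.8, -188.0, 201.1]
ee_rot: [0.0, 0.996, -0.087, 0.0]
force: [0.4, 0.0, -1.6]
grip_width: 0.499
grip_force: 41.4
```

```bash
python3 to.py 498 239 200 -10.1
```

```text
t 3.77 pos [ 454.8 -188.   201.1] yaw -10.0 tilt [ 0.001 -0.    -1.   ] shift [-0.64 -8.56  0.02] turn 0.01 j [-0.63  0.28  1.66 -0.    1.2   1.12] F [ 0.4  0.  -1.6] g 0.499 41.4
```

Call:
{"api": "arm_command", "payload": {"steps": [[[0.2,-0.05,-0.6,0,0,0,0],[0.2,-0.05,-0.75,0,0,0,0],[0.2,-0.06,-0.8,0,0,0,0],[0.2,-0.06,-0.8,0,0,0,0],[0.2,-0.06,-0.8,0,0,0,0],[0.2,-0.06,-0.8,0,0,0,0],[0.2,-0.06,-0.8,0,0,0,0],[0.2,-0.06,-0.8,0,0,0,0]]]}}

```text
time_s: 4.78
eef_pos: [485.9, 120.1, 200.8]
ee_rot: [0.0, 0.996, -0.087, 0.0]
force: [0.4, -0.7, -2.5]
grip_width: 0.496
grip_force: 41.5
```

Call:
{"api": "arm_command", "payload": {"steps": [[[0.2,-0.06,-0.8,0,0,0,0],[0.2,-0.06,-0.7,0,0,0,0],[0.2,-0.06,-0.5,0,0,0,0],[0.2,0,-0.41,0,0,0,0],[0.2,0,0,0,0,0,0],[0.2,0,0,0,0,0,0]]]}}

```text
time_s: 5.52
eef_pos: [498.2, 238.4, 200.3]
ee_rot: [0.0, 0.996, -0.088, -0.0]
force: [-0.2, -0.5, -2.4]
grip_width: 0.499
grip_force: 41.5
```

```bash
python3 to.py 498 239 79 -10.1
```

```text
t 5.53 pos [498.2 238.4 200.3] yaw -10.1 tilt [-0. -0. -1.] shift [-0.01 -0.01  2.43] turn 0.0 j [ 0.23  0.41  1.48 -0.    1.25  1.98] F [-0.2 -0.5 -2.4] g 0.499 41.5
```

Call:
{"api": "arm_command", "payload": {"steps": [[[0.2,0,0,0.6,0,0,0],[0.2,0,0,0.7,0,0,0],[0.2,0,0,0.5,0,0,0],[0.2,0,0,0.3,0,0,0],[0.2,0,0,0.2,0,0,0],[0.2,0,0,0.1,0,0,0],[0.2,0,0,0,0,0,0],[0.2,0,0,0,0,0,0]]]}}

```text
time_s: 6.52
eef_pos: [498.5, 239.1, 80.9]
ee_rot: [-0.0, 0.996, -0.088, 0.001]
force: [0.6, 0.0, -0.6]
grip_width: 0.5
grip_force: 41.5
```

```bash
python3 to.py 498 239 79 -10.1
```

```text
t 6.53 pos [498.5 239.1  80.9] yaw -10.1 tilt [ 0.001  0.    -1.   ] shift [-0.01  0.    0.04] turn 0.0 j [0.24 0.55 1.6  0.   0.98 1.98] F [ 0.6  0.  -0.6] g 0.5 41.5
```

Call:
{"api": "arm_command", "payload": {"steps": [[[0.2,0,0,0.03,0,0,0],[0.55,0,0,0,0,0,0],[0.7,0,0,0,0,0,0],[1,0,0,0,0,0,0],[1,0,0,0,0,0,0],[1,0,0,0,0,0,0],[1,0,0,-0.4,0,0,0],[1,0,0,-0.6,0,0,0]]]}}

```text
time_s: 7.52
eef_pos: [497.8, 238.9, 128.8]
ee_rot: [0.0, 0.996, -0.088, -0.001]
force: [0.5, 0.0, 0.6]
grip_width: 1.0
grip_force: 0.0
```

Call:
{"api": "arm_command", "payload": {"steps": [[[1,0,0,-0.8,0,0,0],[1,0,0,-0.8,0,0,0],[1,0,0.8,0,0,0,0],[1,0,0.9,0,0,0,0],[1,0,0.9,0,0,0,0],[1,0,0.9,0,0,0,0],[1,0,0.9,0,0,0,0],[1,0,0.9,0,0,0,0]]]}}

```text
time_s: 8.52
eef_pos: [451.5, -23.3, 209.0]
ee_rot: [0.0, 0.996, -0.088, 0.0]
force: [1.1, 0.5, 0.1]
grip_width: 0.998
grip_force: 0.0
```

```bash
python3 to.py 431.4 -339.2 57 -10.1; python3 -c "
from h import *
save('top2',capture('top'))
print(proj('top',[498,239,128]),proj('top',[498,239,39]))"
```

```text
t 8.53 pos [451.5 -23.3 209. ] yaw -10.1 tilt [ 0. -0. -1.] shift [0.71 6.29 3.04] turn 0.0 j [-0.31  0.19  1.76 -0.    1.19  1.43] F [1.1 0.5 0.1] g 0.998 0.0
[[166.38124865 182.21257125]] [[177.81742656 185.99644494]]
```

View pics/top2.png

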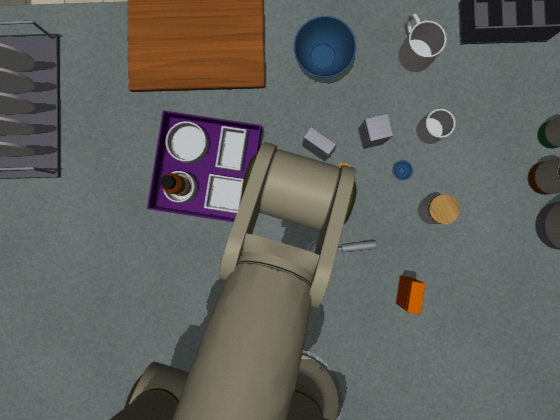

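The bottle stands upright in the small round cup, with its cap at (167,182) where the projection puts it. The jar is next, still at (444,209).

Call:
{"api": "arm_command", "payload": {"steps": [[[1,0.1,0.8,0,0,0,0],[1,0.1,0.9,0,0,0,0],[1,0.1,0.9,0,0,0,0],[1,0.1,0.9,0,0,0,0],[1,0.1,0.9,0,0,0,0],[1,0.1,0.9,0,0,0,0],[1,0.1,0.6,0,0,0,0],[1,0.01,0.39,0,0,0,0]]]}}

```text
time_s: 9.57
eef_pos: [431.6, -338.9, 208.6]
ee_rot: [-0.0, 0.996, -0.088, -0.0]
force: [0.1, 0.5, 0.1]
grip_width: 1.001
grip_force: 0.0
```

```bash
python3 to.py 431.4 -339.2 57 -10.1; python3 -c "
from h import *
s=sense();im=capture('wrist');save('w2',im)
c=get_calibration('wrist');T=np.array(c['T_tool_cam']);w,*v=s['ee_rot'];M=R.from_quat([*v,w]).as_matrix()
k=blob(im,(10,90,90),(30,255,255),(0,0,560,420))
p=[]
for q in k:
    d=M@T[:3,:3]@np.linalg.inv(c['intrinsics'])@[*q,1.];o=np.array(s['eef_pos'])+M@T[:3,3];p.append((o+d*(85-o[2])/d[2])[:2])
print(cv2.minAreaRect(np.array(p,np.float32)),k.min(0),k.max(0))"
```

```text
t 9.57 pos [ 431.6 -338.9  208.6] yaw -10.1 tilt [-0.  0. -1.] shift [-0.    0.01  3.03] turn -0.0 j [-0.88  0.4   1.48  0.    1.27  0.87] F [0.1 0.5 0.1] g 1.001 0.0
((432.0135192871094, -339.3634033203125), (63.16486740112305, 62.67728042602539), 35.072208404541016) [237 157] [323 242]
```

The wrist measurement puts the jar at (432.0, -339.4) with a diameter of 63 mm, which agrees with the top view. I'll go down and grip it.

Call:
{"api": "arm_command", "payload": {"steps": [[[1,0,0,0.7,0,0,0],[1,0,0,0.8,0,0,0],[1,0,0,0.7,0,0,0],[1,0,0,0.5,0,0,0],[1,0,0,0.33,0,0,0],[1,0,0,0,0,0,0],[0.4,0,0,0,0,0,0],[0.4,0,0,0,0,0,0]]], "squeeze": 50}}

```text
time_s: 10.62
eef_pos: [432.5, -338.5, 58.8]
ee_rot: [0.001, 0.996, -0.088, 0.001]
force: [0.7, 0.3, 5.2]
grip_width: 0.736
grip_force: 55.3
```

Call:
{"api": "arm_command", "payload": {"steps": [[[0.4,0,0,0,0,0,0],[0.4,0,0,0,0,0,0],[0.4,0,0,-0.2,0,0,0],[0.4,0,0,-0.5,0,0,0],[0.4,0,0,-0.6,0,0,0],[0.4,0,0,-0.6,0,0,0],[0.4,0,0,-0.6,0,0,0],[0.4,0,0,-0.5,0,0,0]]]}}

```text
time_s: 11.62
eef_pos: [431.7, -337.5, 208.8]
ee_rot: [-0.0, 0.996, -0.088, 0.0]
force: [0.4, -0.6, -3.8]
grip_width: 0.744
grip_force: 55.9
```

```bash
python3 to.py 600.5 220 210 -10.1
```

```text
t 11.62 pos [ 431.7 -337.5  208.8] yaw -10.1 tilt [ 0. -0. -1.] shift [  1.38 -11.57  -0.02] turn 0.0 j [-0.88  0.39  1.48  0.    1.27  0.87] F [ 0.4 -0.6 -3.8] g 0.744 55.9
```

Call:
{"api": "arm_command", "payload": {"steps": [[[0.4,0.1,-0.6,0,0,0,0],[0.4,0.1,-0.8,0,0,0,0],[0.4,0.1,-0.9,0,0,0,0],[0.4,0.1,-0.9,0,0,0,0],[0.4,0.1,-0.9,0,0,0,0],[0.4,0.1,-0.9,0,0,0,0],[0.4,0.1,-0.9,0,0,0,0],[0.4,0.1,-0.9,0,0,0,0]]]}}

```text
time_s: 12.62
eef_pos: [530.6, -8.4, 207.6]
ee_rot: [-0.0, 0.996, -0.088, -0.0]
force: [0.9, -0.0, -3.1]
grip_width: 0.739
grip_force: 56.1
```

Call:
{"api": "arm_command", "payload": {"steps": [[[0.4,0.1,-0.9,0,0,0,0],[0.4,0.1,-0.9,0,0,0,0],[0.4,0.1,-0.9,0,0,0,0],[0.4,0.1,-0.8,0,0,0,0],[0.4,0.1,-0.7,0,0,0,0],[0.4,0.08,-0.57,0,0,0,0],[0.4,0,0,0,0,0,0],[0.4,0,0,0,0,0,0]]]}}

```text
time_s: 13.62
eef_pos: [600.6, 219.2, 207.2]
ee_rot: [0.0, 0.996, -0.088, -0.0]
force: [-0.9, -0.7, -2.2]
grip_width: 0.738
grip_force: 56.3
```

```bash
python3 to.py 600.5 220 66 -10.1
```

```text
t 13.62 pos [600.6 219.2 207.2] yaw -10.1 tilt [-0.001 -0.    -1.   ] shift [-0.   -0.02  2.82] turn 0.0 j [ 0.17  0.6   1.17 -0.    1.38  1.91] F [-0.9 -0.7 -2.2] g 0.738 56.3
```

Call:
{"api": "arm_command", "payload": {"steps": [[[0.4,0,-0.02,0.6,0,0,0],[0.4,0,0,0.7,0,0,0],[0.4,0,0,0.6,0,0,0],[0.4,0,0,0.4,0,0,0],[0.4,0,0,0.3,0,0,0],[0.4,0,0,0.17,0,0,0],[0.4,0,0,0,0,0,0],[0.4,0,0,0,0,0,0]]]}}

```text
time_s: 14.62
eef_pos: [601.5, 220.8, 69.7]
ee_rot: [-0.0, 0.996, -0.088, 0.001]
force: [0.4, -0.5, -3.0]
grip_width: 0.734
grip_force: 56.3
```

```bash
python3 to.py 600.5 220 66 -10.1
```

```text
t 14.62 pos [601.5 220.8  69.7] yaw -10.1 tilt [ 0.001  0.    -1.   ] shift [-0.02  0.02  0.07] turn 0.0 j [ 0.17  0.73  1.31 -0.    1.1   1.92] F [ 0.4 -0.5 -3. ] g 0.734 56.3
```

Not touching yet (force is still -3 N), so I'll lower a little more and release.

Call:
{"api": "arm_command", "payload": {"steps": [[[0.4,0,0,0.03,0,0,0],[0.4,0,0,0.02,0,0,0],[0.4,0,0,0,0,0,0]]]}}

```text
time_s: 15.0
eef_pos: [601.3, 220.8, 66.9]
ee_rot: [-0.0, 0.996, -0.088, 0.0]
force: [-2.7, -1.0, 0.6]
grip_width: 0.738
grip_force: 56.6
```

Call:
{"api": "arm_command", "payload": {"steps": [[[0.78,0,0,0,0,0,0],[0.85,0,0,0,0,0,0],[1,0,0,0,0,0,0],[1,0,0,0,0,0,0],[1,0,0,-0.3,0,0,0],[1,0,0,-0.7,0,0,0],[1,0,0,-0.9,0,0,0],[1,0,0,-0.9,0,0,0]]]}}

```text
time_s: 16.0
eef_pos: [601.0, 220.7, 209.0]
ee_rot: [-0.0, 0.996, -0.088, 0.001]
force: [1.0, 1.0, -0.4]
grip_width: 1.001
grip_force: 0.0
```

```bash
python3 to.py 607.4 -205.4 210 12.1
```

```text
t 16.0 pos [601.  220.7 209. ] yaw -10.1 tilt [ 0.001  0.    -1.   ] shift [ 1.62  8.37 -0.02] turn -2.58 j [ 0.17  0.6   1.17 -0.    1.38  1.92] F [ 1.   1.  -0.4] g 1.001 0.0
```

Call:
{"api": "arm_command", "payload": {"steps": [[[1,0.15,0.6,0,0,0,0],[1,0.15,0.85,0,0,0,0],[1,0.16,0.85,0,0,0,0],[1,0.16,0.85,0,0,0,0],[1,0.16,0.85,0,0,0,0],[1,0.16,0.85,0,0,0,0],[1,0.16,0.85,0,0,0,0],[1,0.16,0.85,0,0,0,0]]]}}

```text
time_s: 17.0
eef_pos: [605.8, -114.2, 207.6]
ee_rot: [0.0, 0.996, -0.088, 0.001]
force: [-0.4, -0.3, 0.6]
grip_width: 0.997
grip_force: 0.0
```

Call:
{"api": "arm_command", "payload": {"steps": [[[1,0.16,0.8,0,0,0,0],[1,0.1,0.6,0,0,0,0],[1,0.1,0.42,0,0,0,0],[1,0,0,0,0,0,-0.85],[1,0,0,0,0,0,-0.85],[1,0,0,0,0,0,-0.88],[1,0,0,0,0,0,0],[1,0,0,0,0,0,0]]]}}

```text
time_s: 18.0
eef_pos: [607.8, -205.3, 206.6]
ee_rot: [0.0, 0.995, 0.104, 0.0]
force: [0.9, -0.2, -0.1]
grip_width: 0.999
grip_force: 0.0
```

```bash
cat >> h.py <<'E'
def wblob(im,s,lo,hi,box,z):
    c=get_calibration('wrist');T=np.array(c['T_tool_cam']);w,*v=s['ee_rot'];M=R.from_quat([*v,w]).as_matrix()
    k=blob(im,lo,hi,box);o=np.array(s['eef_pos'])+M@T[:3,3]
    D=(M@T[:3,:3]@np.linalg.inv(c['intrinsics'])@np.c_[k,np.ones(len(k))].T).T
    p=(o+D*((z-o[2])/D[:,2])[:,None])[:,:2]
    return cv2.minAreaRect(p.astype(np.float32)),k.min(0),k.max(0)
E
python3 to.py 607.4 -205.4 65 12.1; python3 -c "
from h import *
save('top3',capture('top')); save('w3',capture('wrist'))
a=cv2.imread('pics/top3.png');b=cv2.imread('pics/w3.png')
cv2.imwrite('pics/m3.png',np.hstack([a[90:390,130:480],b[60:360,110:460]]))
h=cv2.cvtColor(b,cv2.COLOR_BGR2HSV);print(h[190,280],h[60,60])"
```

```text
t 18.0 pos [ 607.8 -205.3  206.6] yaw 12.0 tilt [ 0. -0. -1.] shift [-0.01 -0.    2.83] turn -0.01 j [-0.51  0.6   1.16  0.    1.38  0.85] F [ 0.9 -0.2 -0.1] g 0.999 0.0
[113   7 141] [ 70  15 152]
```

View pics/m3.png

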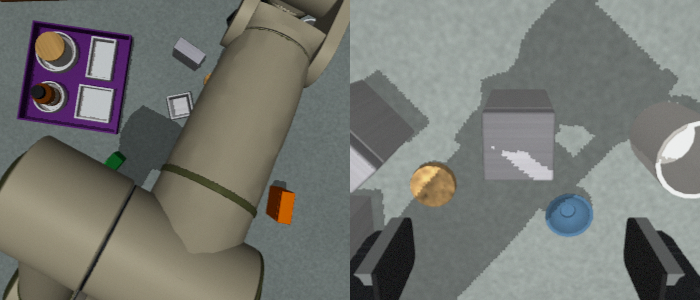

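The combined picture shows the bottle and jar standing in their cups (top crop). The lidded square tin is centred and square to the gripper, with its lid at wrist pixel (279,205). I'll go down.

Call:
{"api": "arm_command", "payload": {"steps": [[[1,0,0,0.7,0,0,0],[1,0,0,0.8,0,0,0],[1,0,0,0.6,0,0,0],[1,0,0,0.4,0,0,0],[1,0,0,0.3,0,0,0],[1,0,0,0,0,0,0],[0.3,0,0,0,0,0,0],[0.3,0,0,0,0,0,0]]], "squeeze": 40}}

```text
time_s: 19.1
eef_pos: [608.1, -205.7, 67.3]
ee_rot: [0.0, 0.994, 0.105, 0.001]
force: [0.8, -0.0, 1.1]
grip_width: 0.603
grip_force: 1.0
```

Call:
{"api": "arm_command", "payload": {"steps": [[[0.3,0,0,0,0,0,0],[0.3,0,0,0,0,0,0],[0.3,0,0,0,0,0,0]]]}}

```text
time_s: 19.48
eef_pos: [608.1, -205.7, 67.3]
ee_rot: [0.0, 0.994, 0.105, 0.001]
force: [-0.4, 0.4, 5.4]
grip_width: 0.582
grip_force: 42.1
```

Call:
{"api": "arm_command", "payload": {"steps": [[[0.3,0,0,-0.2,0,0,0],[0.3,0,0,-0.5,0,0,0],[0.3,0,0,-0.6,0,0,0.4],[0.3,0,0,-0.6,0,0,0.6],[0.3,0,0,-0.6,0,0,0.6],[0.3,0,0,-0.5,0,0,0.6],[0.3,0,0,0,0,0,0.37],[0.3,0,0,0,0,0,0]]]}}

```text
time_s: 20.48
eef_pos: [607.5, -205.4, 216.4]
ee_rot: [-0.0, 0.996, -0.087, -0.0]
force: [0.1, 0.5, -2.8]
grip_width: 0.581
grip_force: 42.1
```

```bash
python3 to.py 479.7 136 214 -10.1
```

```text
t 20.48 pos [ 607.5 -205.4  216.4] yaw -10.0 tilt [-0.  0. -1.] shift [-3.7  -6.28  0.05] turn 0.02 j [-0.51  0.59  1.15 -0.    1.4   1.24] F [ 0.1  0.5 -2.8] g 0.581 42.1
```

Call:
{"api": "arm_command", "payload": {"steps": [[[0.3,-0.3,-0.5,0,0,0,0],[0.3,-0.4,-0.7,0,0,0,0],[0.3,-0.4,-0.7,0,0,0,0],[0.3,-0.4,-0.7,0,0,0,0],[0.3,-0.4,-0.7,0,0,0,0],[0.3,-0.4,-0.7,0,0,0,0],[0.3,-0.4,-0.7,0,0,0,0],[0.3,-0.4,-0.7,0,0,0,0]]]}}

```text
time_s: 21.48
eef_pos: [501.0, 88.4, 216.1]
ee_rot: [-0.0, 0.996, -0.086, -0.0]
force: [0.4, 0.3, -1.6]
grip_width: 0.579
grip_force: 42.2
```

Call:
{"api": "arm_command", "payload": {"steps": [[[0.3,-0.4,-0.58,0,0,0,0.02],[0.3,-0.2,-0.3,0,0,0,0],[0.3,0,0,0,0,0,0],[0.3,0,0,0,0,0,0]]]}}

```text
time_s: 21.98
eef_pos: [480.4, 135.0, 216.2]
ee_rot: [0.0, 0.996, -0.089, 0.0]
force: [0.4, -0.2, -2.5]
grip_width: 0.582
grip_force: 42.1
```

```bash
python3 to.py 479.7 136 75 -10.1
```

```text
t 21.98 pos [480.4 135.  216.2] yaw -10.2 tilt [ 0. -0. -1.] shift [-0.02 -0.02  2.82] turn -0.01 j [ 0.04  0.28  1.62 -0.    1.24  1.79] F [ 0.4 -0.2 -2.5] g 0.582 42.1
```

Call:
{"api": "arm_command", "payload": {"steps": [[[0.3,-0.02,-0.02,0.6,0,0,0],[0.3,0,0,0.7,0,0,0],[0.3,0,0,0.6,0,0,0],[0.3,0,0,0.4,0,0,0],[0.3,0,0,0.3,0,0,0],[0.3,0,0,0.22,0,0,0],[0.3,0,0,0,0,0,0],[0.3,0,0,0,0,0,0]]]}}

```text
time_s: 22.98
eef_pos: [479.4, 136.9, 75.5]
ee_rot: [-0.0, 0.996, -0.089, 0.0]
force: [-0.5, -0.0, -1.5]
grip_width: 0.581
grip_force: 42.2
```

```bash
python3 to.py 479.7 136 75 -10.1
```

```text
t 22.98 pos [479.4 136.9  75.5] yaw -10.2 tilt [ 0.001 -0.    -1.   ] shift [0.01 0.02 0.01] turn -0.01 j [ 0.04  0.46  1.77 -0.    0.9   1.79] F [-0.5 -0.  -1.5] g 0.581 42.2
```

Call:
{"api": "arm_command", "payload": {"steps": [[[0.3,0,0,0.02,0,0,0],[0.62,0,0,0,0,0,0],[0.75,0,0,0,0,0,0],[1,0,0,0,0,0,0],[1,0,0,0,0,0,0],[1,0,0,-0.3,0,0,0],[1,0,0,-0.7,0,0,0],[1,0,0,-0.9,0,0,0]]]}}

```text
time_s: 23.98
eef_pos: [478.8, 137.0, 170.9]
ee_rot: [0.0, 0.996, -0.088, -0.0]
force: [0.2, -0.2, -0.0]
grip_width: 1.0
grip_force: 0.0
```

Call:
{"api": "arm_command", "payload": {"steps": [[[1,0,0,-0.8,0,0,0],[1,0,0,0,0,0,0]]]}}

```text
time_s: 24.22
eef_pos: [480.3, 137.1, 213.0]
ee_rot: [-0.0, 0.996, -0.088, 0.003]
force: [-0.8, 0.3, 0.2]
grip_width: 0.999
grip_force: 0.0
```

```bash
python3 to.py 581.4 -78.4 210 53.5
```

```text
t 24.23 pos [480.3 137.1 213. ] yaw -10.1 tilt [ 0.007  0.    -1.   ] shift [2.75 3.89 0.07] turn -7.41 j [0.04 0.28 1.63 0.   1.23 1.79] F [-0.8  0.3  0.2] g 0.999 0.0
```

Call:
{"api": "arm_command", "payload": {"steps": [[[1,0.35,0.5,0,0,0,0],[1,0.5,0.7,0,0,0,0],[1,0.5,0.7,0,0,0,0],[1,0.5,0.7,0,0,0,0],[1,0.5,0.7,0,0,0,0],[1,0.4,0.59,0,0,0,0],[1,0,0,0,0,0,-0.8],[1,0,0,0,0,0,-0.9]]]}}

```text
time_s: 25.22
eef_pos: [579.9, -79.1, 208.5]
ee_rot: [-0.0, 0.999, 0.041, -0.001]
force: [-0.0, 1.3, 0.2]
grip_width: 1.001
grip_force: 0.0
```

Call:
{"api": "arm_command", "payload": {"steps": [[[1,0,0,0,0,0,-0.9],[1,0,0,0,0,0,-0.9],[1,0,0,0,0,0,-0.9],[1,0,0,0,0,0,-0.9],[1,0,0,0,0,0,-0.9],[1,0,0,0,0,0,-0.9],[1,0,0,0,0,0,-0.31],[1,0,0,0,0,0,0]]]}}

```text
time_s: 26.22
eef_pos: [579.9, -78.6, 208.8]
ee_rot: [-0.0, 0.893, 0.45, -0.0]
force: [0.2, -0.7, -0.1]
grip_width: 1.004
grip_force: 0.0
```

```bash
python3 to.py 581.4 -78.4 70 53.5; python3 -c "
from h import *
a=capture('top');save('top4',a); b=capture('wrist');save('w4',b)
save('m4',np.hstack([a[90:390,130:480],b[60:360,110:460]]))"
```

```text
t 26.23 pos [579.9 -78.6 208.8] yaw 53.5 tilt [-0.001  0.    -1.   ] shift [0.02 0.02 2.78] turn 0.0 j [-0.33  0.47  1.36  0.    1.31  0.3 ] F [ 0.2 -0.7 -0.1] g 1.004 0.0
```

View pics/m4.png

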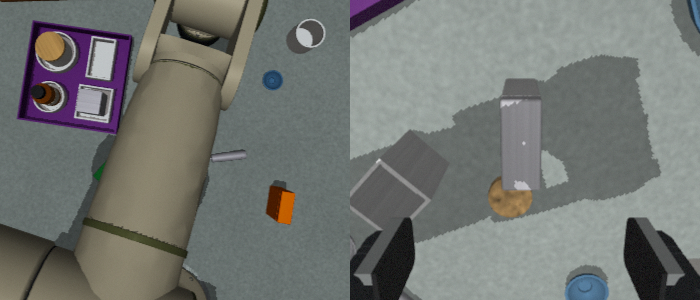

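The square tin sits in the square bin. The flat tin is aligned under the gripper, with its lid at wrist pixel (280,204) and its long side along tool x, and the open tin is clear of the fingers.

Call:
{"api": "arm_command", "payload": {"steps": [[[0.75,0.02,0.02,0.6,0,0,0],[0.75,0,0,0.7,0,0,0],[0.75,0,0,0.6,0,0,0],[0.75,0,0,0.5,0,0,0],[0.75,0,0,0.35,0,0,0],[0.75,0,0,0,0,0,0],[0.1,0,0,0,0,0,0],[0.1,0,0,0,0,0,0]]]}}

```text
time_s: 27.32
eef_pos: [582.1, -78.6, 72.8]
ee_rot: [0.001, 0.893, 0.45, 0.001]
force: [-4.8, 3.5, 2.9]
grip_width: 0.329
grip_force: 2.1
```

Call:
{"api": "arm_command", "payload": {"steps": [[[0.1,0,0,0,0,0,0],[0.1,0,0,0,0,0,0],[0.1,0,0,0,0,0,0],[0.1,0,0,0,0,0,0]]]}}

```text
time_s: 27.82
eef_pos: [582.1, -78.6, 72.8]
ee_rot: [0.001, 0.893, 0.45, 0.001]
force: [-0.7, 1.1, 5.7]
grip_width: 0.323
grip_force: 40.0
```

Call:
{"api": "arm_command", "payload": {"steps": [[[0.1,0,0,-0.2,0,0,0],[0.1,0,0,-0.5,0,0,0],[0.1,0,0,-0.6,0,0,0],[0.1,0,0,-0.6,0,0,0],[0.1,0,0,-0.6,0,0,0.5],[0.1,0,0,-0.4,0,0,0.7],[0.1,0,0,0,0,0,0.8],[0.1,0,0,0,0,0,0.8]]]}}

```text
time_s: 28.82
eef_pos: [581.4, -78.4, 217.3]
ee_rot: [0.0, 0.968, 0.252, 0.0]
force: [0.2, 0.3, -2.1]
grip_width: 0.321
grip_force: 39.8
```

Call:
{"api": "arm_command", "payload": {"steps": [[[0.1,0,0,0,0,0,0.8],[0.1,0,0,0,0,0,0.8],[0.1,0,0,0,0,0,0.8],[0.1,0,0,0,0,0,0.8],[0.1,0,0,0,0,0,0.8],[0.1,0,0,0,0,0,0.6],[0.1,0,0,0,0,0,0],[0.1,0,0,0,0,0,0]]]}}

```text
time_s: 29.82
eef_pos: [581.5, -78.5, 216.9]
ee_rot: [-0.0, 0.996, -0.087, -0.0]
force: [-0.4, -0.7, -2.3]
grip_width: 0.316
grip_force: 39.8
```

```bash
python3 to.py 582.1 117.7 216 -10.1
```

```text
t 29.82 pos [581.5 -78.5 216.9] yaw -10.0 tilt [-0.  0. -1.] shift [-0.67 -3.87  0.02] turn 0.02 j [-0.33  0.47  1.35  0.    1.33  1.41] F [-0.4 -0.7 -2.3] g 0.316 39.8
```

Call:
{"api": "arm_command", "payload": {"steps": [[[0.1,-0.1,-0.5,0,0,0,0.02],[0.1,-0.12,-0.7,0,0,0,0],[0.1,-0.12,-0.7,0,0,0,0],[0.1,-0.12,-0.7,0,0,0,0],[0.1,-0.11,-0.7,0,0,0,0],[0.1,-0.1,-0.57,0,0,0,0],[0.1,0,0,0,0,0,0],[0.1,0,0,0,0,0,0]]]}}

```text
time_s: 30.82
eef_pos: [583.0, 117.4, 216.8]
ee_rot: [0.0, 0.996, -0.089, -0.0]
force: [0.0, 0.3, -2.1]
grip_width: 0.325
grip_force: 40.0
```

```bash
python3 to.py 582.1 117.7 80 -10.1; python3 -c "
from h import *
b=capture('wrist');save('w5',b)"
```

```text
t 30.82 pos [583.  117.4 216.8] yaw -10.2 tilt [-0. -0. -1.] shift [-0.02 -0.    2.74] turn -0.01 j [ 0.    0.49  1.32 -0.    1.33  1.75] F [ 0.   0.3 -2.1] g 0.325 40.0
```

View pics/w5.png

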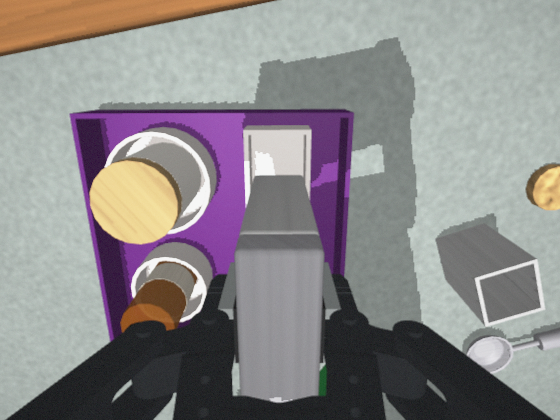

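The wrist view shows the flat tin parallel to the oblong bin, with the bin ends near (278,130), and centred over it. I'll lower it.

Call:
{"api": "arm_command", "payload": {"steps": [[[0.1,-0.02,0,0.6,0,0,0],[0.1,0,0,0.7,0,0,0],[0.1,0,0,0.5,0,0,0],[0.1,0,0,0.4,0,0,0],[0.1,0,0,0.3,0,0,0],[0.1,0,0,0.2,0,0,0],[0.1,0,0,0,0,0,0],[0.1,0,0,0,0,0,0]]]}}

```text
time_s: 31.88
eef_pos: [582.2, 118.0, 82.3]
ee_rot: [-0.0, 0.996, -0.089, 0.0]
force: [-0.3, -0.5, -2.1]
grip_width: 0.325
grip_force: 40.1
```

```bash
python3 to.py 582.1 117.7 80 -10.1
```

```text
t 31.88 pos [582.2 118.   82.3] yaw -10.2 tilt [ 0.001 -0.    -1.   ] shift [-0.    0.01  0.05] turn -0.02 j [ 0.    0.63  1.47 -0.    1.05  1.75] F [-0.3 -0.5 -2.1] g 0.325 40.1
```

Call:
{"api": "arm_command", "payload": {"steps": [[[0.1,0,0,0.02,0,0,0],[0.1,0,0,0.02,0,0,0],[0.1,0,0,0,0,0,0]]]}}

```text
time_s: 32.25
eef_pos: [582.2, 118.1, 80.7]
ee_rot: [0.0, 0.996, -0.089, 0.0]
force: [-1.8, -0.6, 4.6]
grip_width: 0.324
grip_force: 40.9
```

Call:
{"api": "arm_command", "payload": {"steps": [[[0.38,0,0,0,0,0,0],[0.5,0,0,0,0,0,0],[0.65,0,0,0,0,0,0],[0.65,0,0,0,0,0,0],[0.65,0,0,-0.3,0,0,0],[0.65,0,0,-0.7,0,0,0],[0.65,0,0,-0.9,0,0,0],[0.65,0,0,-0.9,0,0,0]]]}}

```text
time_s: 33.25
eef_pos: [581.9, 118.1, 222.4]
ee_rot: [-0.0, 0.996, -0.089, 0.001]
force: [0.3, 0.2, -0.7]
grip_width: 0.652
grip_force: 0.0
```

Call:
{"api": "arm_command", "payload": {"steps": [[[0.65,0,0.6,0,0,0,0],[0.65,0,0.9,0,0,0,0],[0.65,0,0.9,0,0,0,0],[0.65,0,0.9,0,0,0,0],[0.65,0,0.9,0,0,0,0],[0.65,0,0.9,0,0,0,0],[0.65,0,0.6,0,0,0,0],[0.65,0,0,0,0,0,0]]]}}

```text
time_s: 34.25
eef_pos: [531.0, -164.1, 220.7]
ee_rot: [0.0, 0.996, -0.091, 0.0]
force: [-0.7, 1.4, -0.6]
grip_width: 0.652
grip_force: 0.0
```

```bash
python3 to.py 582.1 117.7 80 -10.1; python3 -c "
from h import *
a=capture('top');save('top6',a);b=capture('side');save('side6',b)
c=np.hstack([cv2.resize(a[95:235,140:300],None,fx=2.5,fy=2.5),cv2.resize(b[150:290,130:290],None,fx=2.5,fy=2.5)]);save('m6',c)"
```

```text
t 34.25 pos [ 531.  -164.1  220.7] yaw -10.4 tilt [ 0.001 -0.001 -1.   ] shift [-0.02 -5.73  2.81] turn -0.03 j [-0.51  0.4   1.44 -0.    1.3   1.24] F [-0.7  1.4 -0.6] g 0.652 0.0
```

View pics/m6.png

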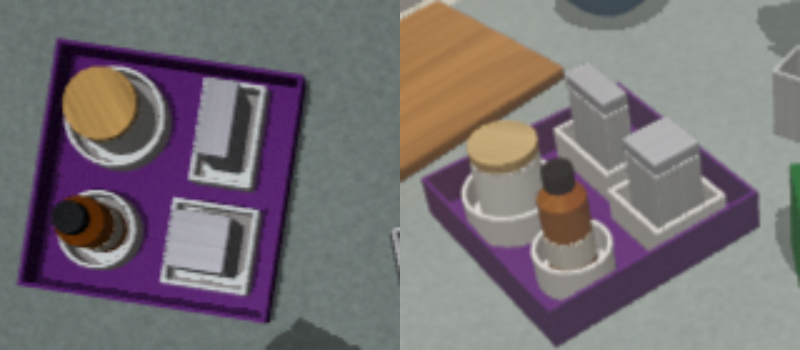

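View pics/top6.png

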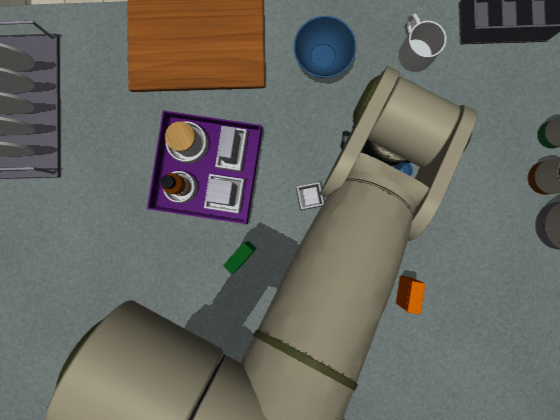

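The pictures show all four containers upright on the floors of their own holders. The open tin at (311,195), the green tin at (238,256) and the orange tin at (411,294) haven't moved, and the open jar was never approached. I'll hand in.

```bash
python3 -c "
from rig import *
print(finish_job())"
```

```text
the job is handed in; nothing more can be done
None
```

The job is handed in: the bottle, lidded jar, square tin and flat tin stand upright in their own holders after about 34 s, and the open jar and open tin were left where they stood.

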